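# Hang the slide carrier on the drying rail

## Robot

A 6-joint arm with a two-finger parallel gripper is mounted at the origin on the work surface. World frame = base frame: x ahead of the robot, y to its left, z up, the work surface at z = 0. Lengths are in mm, angles in rad, forces in N, time in s.
With the tool pointing down it reaches from about 350 to 875 mm from the base axis. Payload 4.2 kg.
Tool frame: the origin (TCP) lies on the centre line of the jaws, within the pads' length; the fingertips stand 22 mm ahead of it and the grasp point (between the pads) lies 3 mm ahead of it (arm.nose_length is the distance from the TCP to the fingertips, in mm); z points along the fingers, x is the direction in which the jaws open and shut, and the axes are right-handed (so a half turn about z gives the same grasp; the last joint's range is limited). The gripper opens to 85 mm and grips with 20 to 120 N. Pads are 22 mm wide; open, the fingers measure 114 mm over their backs; the gripper's body (76 mm by 85 mm) begins 54 mm behind the grasp point. The pads swing forward as they close: fully open they stand 13 mm farther back than shut.
Start: joints at [-1, 0.385, 0.008, 0, -1.194, -0.259], TCP at [191.748, -594.838, 253.312] pointing down, gripper open.
Joint ranges: [-3.14, 3.14], [-1.21, 2.06], [-1.07, 1.41], [-3.16, 2.05], [-2.99, -0.16], [-3.1, 3.1]. Speed limits (rad/s): [2.79, 2.79, 3.14, 3.14, 3.14, 3.14].

## Interface

Orientations are given as a unit quaternion [x, y, z, w].
In Python, from bench import telemetry, get_image, workorder, nets, arm gives the robot as it stands.
- The arm moves only by the tool apply_moves, never from a script. Its argument "steps" is a list of rows, each an object with "hand": the opening, from 0 (shut) to 1 (fully open); "xyz": the shift along the tool's x, y, z in cm, a list of three; "delta_rot": the turn, a rotation vector about the tool's x, y, z in rad, a list of three. In form: [{"hand": hand, "xyz": [x, y, z], "delta_rot": [wx, wy, wz]}, ...]. A call has 1 to 12 rows; each row is the pose to reach, as a shift and turn from the pose commanded when the call began, along the tool's axes at that moment; what a row does not reach only later rows make up. A row lasts 1/12 s, in which the tool goes at most 41.7 mm and 7.16 degrees, less where a joint would pass 70% of its speed; a pose out of reach is approached as far as the arm can. A call with a gripper value outside its range is refused whole. The fingers move at their own pace and stop on an object; the grip force is fixed at half the most. Time passes only in rows, so rows that repeat a pose let the fingers close. It gives the time, the measured TCP pose, the force and the opening at its end, in the units of the state.
- telemetry.read_state(): the state, without advancing time (a new reading comes with each control period).
- get_image(name): name is "side" or "top" or "wrist"; returns a dict with "frame" (420x560x3 uint8, blue, green, red), "fx", "fy", "cx", "cy" (pixels), "distortion" ([k1, k2, p1, p2, k3] as OpenCV has them; the pictures are not rectified), "origin" and "orientation" of the camera in the world. Camera axes: x right, y down, z forward; pixel columns grow to the right and rows downward; lengths in mm; the calibration is good to about 2 mm. A picture is of the moment at which its call begins. There is no depth.
- workorder.job_done(): hands the job in, once; it reports no verdict.
Trained networks look in a picture, given as the dict that the camera call returned (one of the last four; its "shot" number tells which), for a name from the list of things; names that differ only in an ending like _2 or _b are one class to them, and where a whole thing is asked for, a point or a joint stands for the part that bears it (a point fixed in the world has none). Each returns a list of dicts, best first, with "confidence" (0 to 1); they miss things now and then, are a little off and sometimes report something else, mostly with a low value. They report only what shows in the picture. A call takes as long as a camera call.
- nets.recognise(picture, label): "xyz" ([x, y, z] in mm, in world coordinates, good to about 4 mm: the middle of the surface that is visible of it).
- nets.outline_of(picture, label): "pixels" (420x560 bool, what is visible of it).
- nets.pinpoint(picture, label): "xyz" ([x, y, z] in mm, in world coordinates, good to about 4 mm: a listed point, or the origin of a listed thing).
The state is a dict: "clock": time; "joints": joint angles; "joint_vel": joint speeds; "joint_efforts": joint torques, N m; "position": TCP position; "ee_rot": TCP orientation; "contact_force": force on the tool from outside, world axes, zero at the start; "wrist_torque": the same for the moment, N m; "gripper_width": finger opening in mm.
Only numpy, scipy, OpenCV 4.12 (cv2) and the standard library are available. Lean on these libraries where they do the work, as an engineer would, in place of code of your own. Each camera call takes 0.05 s, during which the arm holds its last target.

## Task

Pick up the orange slide carrier by its blue top bar, hook it onto the drying rail at the green band, then slide it along, hanging on the rail, until the yellow band is centred between its two hooks, and let go so that it hangs there by itself. Put it on the rail only at the green band, never lifting it off or over the rail elsewhere; keep it level so that the slides stay in, and leave the tube rack, bottle and slide box where they are.

Things in the scene. Friction and masses are not known exactly. Their poses are not given: they have to be found in the camera images.
- carrier_grip (a point): Centre of the carrier's blue top bar, 127 mm above its underside. Bar 12 mm thick (x), 98 mm long (y), 24 mm high: grip across its 12 mm from above, mid-length; free space below it between the hooks. Axes: z up, y along the bar, x the way the hook mouths open (away from the robot at the start, within 0.4 rad).
- carrier: Loose orange slide carrier (0.28 to 0.42 kg), upright on the bench at first; origin at the centre of its underside. A basket of glass slides 84 mm (x) by 104 mm (y) by 36 mm high, with two hooks 10 mm wide centred at y = -44 and +44 mm, rising to the blue bar. Axes as carrier_grip.
- carrier_crest (a point): Inner top of the hooks, mid-way between them, 35 mm straight below carrier_grip. The crest is a 30-degree roof that centres itself on the rail; hung, this point is 7 mm above the rail's axis. Axes as carrier_grip.
- carrier_mouth (a point): Middle of the hooks' open mouth, 36 mm below carrier_crest. Each hook has a full-height neck at x = -17 to -10 mm and a short tip at x = 10 to 16 mm; the mouth opens to +x, a gap 40 mm high between the basket's top (20 mm below this point) and the tip's end (20 mm above). Axes as carrier_grip.
- rail_mid (a point): Middle of the fixed steel drying rail, on its axis: 12 mm in diameter, 160 mm above the bench, 440 mm long along its y (z up, x across it, away from the robot; yaw within 0.15 rad). Hook on from the robot's side: bring the carrier's mouth level with the rail, move along +x until the crest is over the rail, then lower 29 mm.
- stand: Fixed stand of the rail; origin on the bench below the rail's middle, axes as rail_mid. Grey drip tray 110 mm (x) by 500 mm (y), 18 mm high; two posts 16 mm in diameter at y = -224 and +224 mm, ending 14 mm above the rail's axis.
- green_band_mid (a point): Centre, on the rail's axis, of the green band (40 mm long, painted round the rail) where the carrier is hooked on. 20 to 140 mm from the rail's middle, on either side. y along the rail.
- yellow_band_mid (a point): Centre, on the rail's axis, of the yellow band (40 mm long, painted round the rail) where the carrier must end. On the other side of the rail's middle, 120 to 270 mm from the green band. y along the rail.
- tube_rack: Loose white rack of tubes with purple caps, 75 by 100 mm, 96 mm high; origin at the centre of its underside. Leave alone.
- bottle: Loose amber bottle, 54 mm in diameter, 110 mm high; origin at the centre of its underside. Leave alone.
- slide_box: Loose flat blue box, 90 by 170 mm, 30 mm high, beyond the rail; origin at the centre of its underside. Leave alone.

How it is judged (in metres and radians):
On the way:
1. the carrier is seated on the rail at the green band (within 30 mm) (horizontal distance between carrier_crest and green_band_mid below 0.03 m and x of carrier_crest in the frame of rail_mid between -0.009 and 0.009 m and z of carrier_crest in the frame of rail_mid between 0.002 and 0.012 m), for 0.2 s.
At the end, for the whole second after the job is handed in: The carrier hangs by its hooks on the rail, at rest and within 0.2 rad of upright, with the middle between its hooks within 12 mm of the middle of the yellow band (horizontal distance between carrier_crest and yellow_band_mid below 0.012 m and x of carrier_crest in the frame of rail_mid between -0.008 and 0.008 m and z of carrier_crest in the frame of rail_mid between 0.002 and 0.012 m and contact force between carrier and stand above 0.5 N and angle between carrier's own z axis and vertical below 0.2 rad and linear speed of carrier below 0.05 m/s); the robot touches nothing.
It fails at once if the carrier is held lifted over the rail (crest within 20 mm of the rail sideways and 20 to 80 mm above its axis) more than 60 mm from the green band (horizontal distance between carrier_crest and green_band_mid above 0.06 m and x of carrier_crest in the frame of rail_mid between -0.02 and 0.02 m and z of carrier_crest in the frame of rail_mid between 0.02 and 0.08 m).
It fails at once if the carrier is tipped by more than 0.6 rad (angle between carrier's own z axis and vertical above 0.6 rad).
It fails at once if the tube rack, bottle or slide box is moved by more than 30 mm (distance of any of tube_rack, bottle, slide_box from where it was at the start of the episode above 0.03 m).
It also fails if it takes over 54 s, if anything falls off the work surface, if the arm or the gripper's body presses on something with over 40 N, if the wrist force passes 120 N, or if a joint passes its speed limit or range.

## Working session

There is one attempt and no reset: what is moved stays moved. The work goes in short steps, Python scripts to look and compute and a tool call to move; the robot and the scene stay as the last step left them, time stands still between calls to the robot, and variables do not carry over. Pictures are saved under pics/ and viewed, and the job is handed in when it is done.

Besides the shell and the picture viewer there is one more tool, called after "Request:" as a command line: name --argument value ..., lists and objects as JSON in quotes. apply_moves: Moves the arm, as the interface text tells. Its arguments: {"type":"object","properties":{"steps":{"type":"array"}},"required":["steps"]}

```bash
mkdir -p pics; ls; cat > h.py <<'E'
import numpy as np, cv2
from bench import telemetry, get_image, workorder, nets, arm
from scipy.spatial.transform import Rotation as R
np.set_printoptions(precision=1,suppress=True)
def proj(p,X):
    Rw=R.from_quat(p["orientation"]).as_matrix() if np.size(p["orientation"])==4 else np.array(p["orientation"])
    Xc=(np.atleast_2d(X)-np.array(p["origin"]))@Rw
    K=np.array([[p["fx"],0,p["cx"]],[0,p["fy"],p["cy"]],[0,0,1.]])
    return cv2.projectPoints(Xc,np.zeros(3),np.zeros(3),K,np.array(p["distortion"]))[0][:,0]
def onplane(p,px,z):
    Rw=R.from_quat(p["orientation"]).as_matrix() if np.size(p["orientation"])==4 else np.array(p["orientation"])
    K=np.array([[p["fx"],0,p["cx"]],[0,p["fy"],p["cy"]],[0,0,1.]])
    u=cv2.undistortPoints(np.array(px,float).reshape(-1,1,2),K,np.array(p["distortion"]))[:,0]
    d=np.c_[u,np.ones(len(u))]@Rw.T
    o=np.array(p["origin"]); return o+d*((z-o[2])/d[:,2:3])
E
python3 - <<'E'
from h import *
s=telemetry.read_state();print(s)
for n in("top","side"):
    p=get_image(n);cv2.imwrite(f"pics/{n}0.png",p["frame"]);print(n,p["origin"],p["orientation"],p["fx"])
    for l in("carrier_grip","carrier_crest","carrier","rail_mid","green_band_mid","yellow_band_mid","tube_rack","bottle","slide_box","stand"):
        r=nets.pinpoint(p,l);print(l,[(np.array(a["xyz"]),round(a["confidence"],2)) for a in r[:2]])
E
```

```text
pics
{'clock': 0.0, 'joints': array([-1. ,  0.4,  0. , -0. , -1.2, -0.3]), 'joint_vel': array([ 0., -0., -0.,  0.,  0., -0.]), 'joint_efforts': array([ -0. , -39.2,  18.8,   4.2,  -0. ,  -0. ]), 'position': array([ 191.6, -594.4,  252.2]), 'ee_rot': array([ 0.6,  0.8,  0. , -0. ]), 'contact_force': array([ 0.9, -0.3,  0.4]), 'wrist_torque': array([-0., -0., -0.]), 'gripper_width': 85.58222916101836}
top [455.5 -11.5 954.4] [ 0.7 -0.7  0.1 -0.1] 380.2893849348039
carrier_grip [(array([383.5, 284.3, 127.7]), 0.8)]
carrier_crest [(array([377.1, 285.2,  89.5]), 0.83)]
carrier [(array([381.2, 284.5,   2.5]), 0.75)]
rail_mid [(array([638.4,  44.7, 156.5]), 0.72)]
green_band_mid [(array([632.1, -59.8, 159.9]), 0.47)]
yellow_band_mid [(array([637.3, 131. , 163. ]), 0.52)]
tube_rack [(array([ 427.6, -224.1,   -1.3]), 0.93)]
bottle [(array([402.6, -19.7,  -1.1]), 0.97), (array([379.4, 285.2,   4.5]), 0.46)]
slide_box [(array([821.2, -41.8,   4.8]), 0.78)]
stand [(array([634.9,  50.4,   3. ]), 0.59)]
side [315.4 700.  593.2] [-0.2  0.9 -0.5  0.1] 408.46504533385115
carrier_grip [(array([379.8, 286.4, 123.7]), 0.83), (array([ 426.8, -225. ,    4.9]), 0.57)]
carrier_crest [(array([381.5, 287.1,  94.7]), 0.81)]
carrier [(array([383.9, 283.7,   2.4]), 0.64)]
rail_mid []
green_band_mid [(array([629. , -64. , 161.1]), 0.52)]
yellow_band_mid [(array([632.6, 131.8, 161.5]), 0.59)]
tube_rack [(array([ 427.4, -228.1,   -0.5]), 0.81)]
bottle [(array([398.9, -17.7,   4.1]), 0.77), (array([ 431.5, -224.1,    0.2]), 0.38)]
slide_box [(array([812. , -45. ,  -0.9]), 0.73)]
stand [(array([634.6,  45.1,  -2.6]), 0.67)]
```

View pics/top0.png

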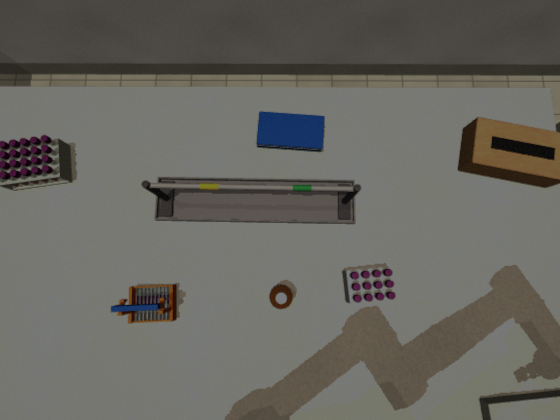

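View pics/side0.png

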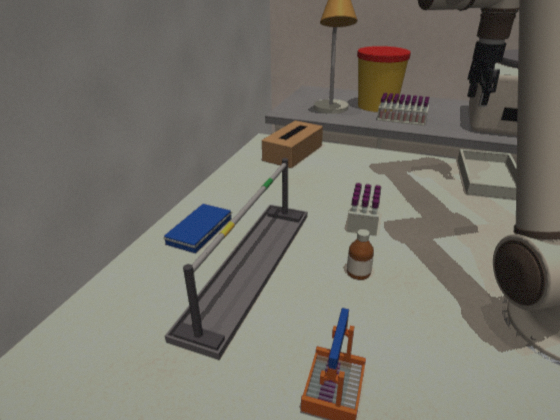

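The top view shows the bar at about (135,308), green band (302,188), yellow (209,187), and posts near (147,185) and (357,188). The side view agrees. Next I'll refine these with colour segmentation.

```bash
python3 - <<'E'
from h import *
def comp(m,roi):
    x0,y0,x1,y1=roi; k=np.zeros(m.shape,bool);k[y0:y1,x0:x1]=1
    y,x=np.nonzero(m&k);return np.c_[x,y].astype(float)
def axis(P):
    c=P.mean(0);u,s,v=np.linalg.svd(P-c,full_matrices=False);return c,v[0]
for n in("top","side"):
    p=get_image(n);hsv=cv2.cvtColor(p["frame"],cv2.COLOR_BGR2HSV);H,S,V=cv2.split(hsv)
    rois={"top":dict(g=(285,175,330,200),y=(190,175,230,200),b=(100,290,175,325)),"side":dict(g=(240,160,290,200),y=(210,210,250,245),b=(320,300,360,370))}[n]
    for k,(lo,hi),z in(("g",(45,85),160),("y",(20,34),160),("b",(100,125),139)):
        P=comp((H>=lo)&(H<=hi)&(S>120)&(V>50),rois[k])
        # sub: intersect at plane
        zz=z+ (5 if k!="b" and n=="top" else 0)
        W=onplane(p,P,zz)[:,:2];c,a=axis(W);t=(W-c)@a
        print(n,k,len(P),P.mean(0),"world",c,"mid",c+a*(t.min()+t.max())/2,"len",np.ptp(t),"yaw",np.arctan2(-a[0],a[1])*1.0, a)
    for l in("carrier","carrier_grip"):
        r=nets.recognise(p,l);print(l,[(np.array(a["xyz"]),a["confidence"]) for a in r[:1]])
    if n=="top":
        cv2.imwrite("pics/c.png",cv2.resize(p["frame"][160:340,90:380],None,fx=2.7,fy=2.7,interpolation=2))
        G=cv2.cvtColor(p["frame"],cv2.COLOR_BGR2GRAY).astype(float)
        pts=[]
        for x in range(160,350,10):
            w=G[180:194,x]; pts.append((x,180+np.argmax(w)))
        W=onplane(p,pts,164);print(np.polyfit(W[:,1],W[:,0],1),[q[1] for q in pts])
    else: cv2.imwrite("pics/d.png",cv2.resize(p["frame"][300:420,280:400],None,fx=5,fy=5,interpolation=2))
E
```

```text
top g 108 [301.5 187.5] world [631.8 -62.7] mid [631.8 -62.7] len 36.271544879884885 yaw -3.1370130264102505 [ 0. -1.]
top y 123 [208.4 186.1] world [634.2 135.3] mid [634.1 134.1] len 39.05750237851548 yaw 3.103755320030313 [-0. -1.]
top b 271 [135.  307.3] world [382.  283.3] mid [381.9 285.3] len 95.4685854202933 yaw -3.0982074908328197 [ 0. -1.]
carrier [(array([383.7, 286.9,  34.1]), 0.63)]
carrier_grip [(array([383.1, 285. ,  33.2]), 0.7)]
[  0.  634.5] [np.int64(185), np.int64(185), np.int64(185), np.int64(186), np.int64(186), np.int64(185), np.int64(186), np.int64(186), np.int64(186), np.int64(187), np.int64(187), np.int64(187), np.int64(187), np.int64(187), np.int64(183), np.int64(183), np.int64(188), np.int64(188), np.int64(188)]
side g 32 [267.7 182.5] world [632.5 -71.1] mid [632.6 -71.4] len 35.55456911313559 yaw 0.07541572544171168 [-0.1  1. ]
side y 88 [227.4 228.1] world [635.3 129. ] mid [635.2 129.6] len 44.350669765371336 yaw 0.0823265174539616 [-0.1  1. ]
side b 481 [337.8 338.8] world [378.4 299.7] mid [378.7 295.3] len 110.35762407640189 yaw 0.0549287944152263 [-0.1  1. ]
carrier [(array([377.9, 307.3,  31.4]), 0.79)]
carrier_grip [(array([376.1, 303.1,  26.2]), 0.97)]
```

View pics/c.png

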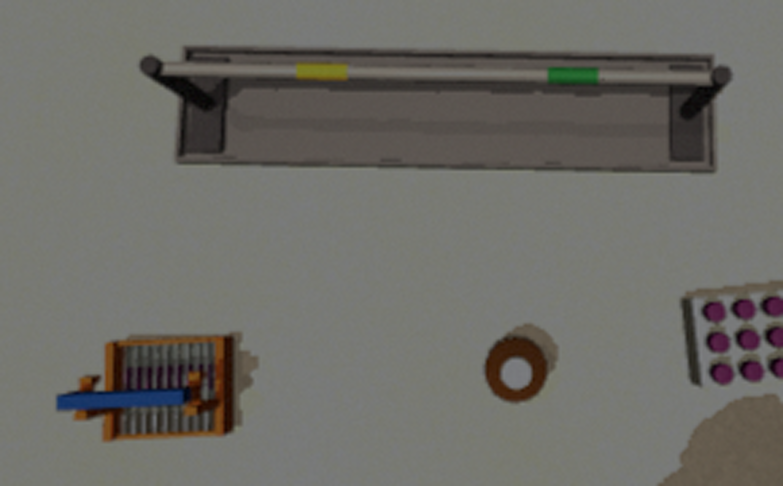

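View pics/d.png

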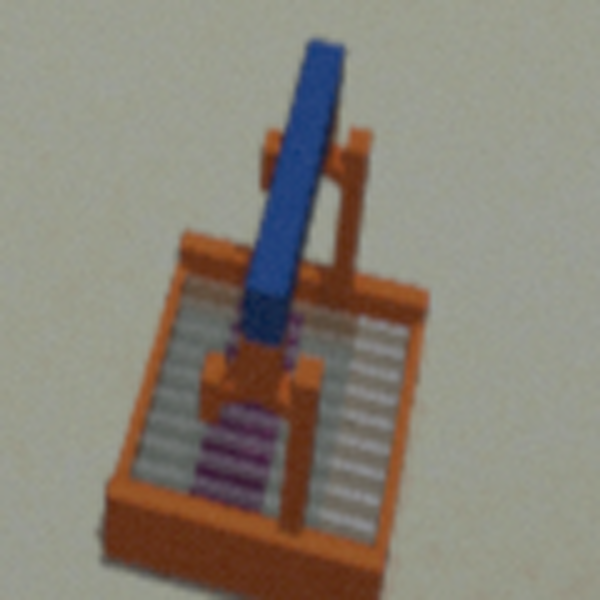

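```bash
cat >> h.py <<'E'
def down(yaw):  # tool x along world yaw, z down
    c,s=np.cos(yaw),np.sin(yaw)
    return R.from_matrix(np.array([[c,s,0],[s,-c,0],[0,0,-1.]]))
def row(pos,yaw,base=None):
    s=telemetry.read_state()
    P,Q=(s["position"],R.from_quat(s["ee_rot"])) if base is None else base
    d=Q.inv().apply(np.array(pos)-P)/10; r=(Q.inv()*down(yaw)).as_rotvec()
    print("xyz",np.round(d,2).tolist(),"rot",np.round(r,3).tolist())
def st():
    s=telemetry.read_state();Q=R.from_quat(s["ee_rot"]).as_matrix()
    print("t",round(s["clock"],2),"pos",s["position"],"yaw",round(float(np.arctan2(Q[1,0],Q[0,0])),3),"tilt",np.round(Q[:2,2],4),"F",s["contact_force"],"M",s["wrist_torque"],"w",round(s["gripper_width"],1),"j",np.round(s["joints"],2))
    return s
E
python3 - <<'E'
from h import *
st()
base=(np.array([191.748,-594.838,253.312]),R.from_quat(telemetry.read_state()["ee_rot"]))
print(R.from_quat(telemetry.read_state()["ee_rot"]).as_matrix())
for y in(0.045,0.045+np.pi):
    row([480,-50,255],y); row([382,285,230],y)
E
```

```text
t 1.4 pos [ 191.8 -594.8  253.4] yaw 1.883 tilt [ 0. -0.] F [-1.3  0.5 -0.2] M [0.  0.  0.1] w 85.7 j [-1.   0.4  0.  -0.  -1.2 -0.3]
[[-0.3  1.   0. ]
 [ 1.   0.3 -0. ]
 [-0.   0.  -1. ]]
xyz [43.01, 44.15, -0.17] rot [0.0, 0.0, 1.838]
xyz [77.91, 45.1, 2.33] rot [0.0, 0.0, 1.838]
xyz [43.01, 44.15, -0.17] rot [-0.0, 0.0, -1.304]
xyz [77.91, 45.1, 2.33] rot [-0.0, 0.0, -1.304]
```

Request:
apply_moves --steps '[{"hand": 1, "xyz": [43, 44.1, -0.2], "delta_rot": [0, 0, -1.304]}, {"hand": 1, "xyz": [43, 44.1, -0.2], "delta_rot": [0, 0, -1.304]}, {"hand": 1, "xyz": [43, 44.1, -0.2], "delta_rot": [0, 0, -1.304]}, {"hand": 1, "xyz": [43, 44.1, -0.2], "delta_rot": [0, 0, -1.304]}, {"hand": 1, "xyz": [43, 44.1, -0.2], "delta_rot": [0, 0, -1.304]}, {"hand": 1, "xyz": [43, 44.1, -0.2], "delta_rot": [0, 0, -1.304]}, {"hand": 1, "xyz": [43, 44.1, -0.2], "delta_rot": [0, 0, -1.304]}, {"hand": 1, "xyz": [43, 44.1, -0.2], "delta_rot": [0, 0, -1.304]}, {"hand": 1, "xyz": [43, 44.1, -0.2], "delta_rot": [0, 0, -1.304]}, {"hand": 1, "xyz": [43, 44.1, -0.2], "delta_rot": [0, 0, -1.304]}, {"hand": 1, "xyz": [43, 44.1, -0.2], "delta_rot": [0, 0, -1.304]}, {"hand": 1, "xyz": [43, 44.1, -0.2], "delta_rot": [0, 0, -1.304]}]'

```text
clock: 2.4
position: [425.9, -150.8, 255.5]
ee_rot: [-0.024, 1.0, -0.0, 0.001]
contact_force: [0.9, -1.1, 0.4]
gripper_width: 85.2
```

```bash
python3 - <<'E'
from h import *
st(); row([382,285,230],np.pi+.045)
E
```

```text
t 2.4 pos [ 425.9 -150.8  255.5] yaw -3.094 tilt [ 0. -0.] F [ 0.9 -1.1  0.4] M [-0.  -0.1  0. ] w 85.2 j [ 0.   0.1 -0.4  0.  -1.1  0. ]
xyz [2.33, 43.74, 2.54] rot [-0.0, 0.001, 0.002]
```

Request:
apply_moves --steps '[{"hand": 1, "xyz": [2.3, 43.7, 2.5], "delta_rot": [0, 0, 0]}, {"hand": 1, "xyz": [2.3, 43.7, 2.5], "delta_rot": [0, 0, 0]}, {"hand": 1, "xyz": [2.3, 43.7, 2.5], "delta_rot": [0, 0, 0]}, {"hand": 1, "xyz": [2.3, 43.7, 2.5], "delta_rot": [0, 0, 0]}, {"hand": 1, "xyz": [2.3, 43.7, 2.5], "delta_rot": [0, 0, 0]}, {"hand": 1, "xyz": [2.3, 43.7, 2.5], "delta_rot": [0, 0, 0]}, {"hand": 1, "xyz": [2.3, 43.7, 2.5], "delta_rot": [0, 0, 0]}, {"hand": 1, "xyz": [2.3, 43.7, 2.5], "delta_rot": [0, 0, 0]}, {"hand": 1, "xyz": [2.3, 43.7, 2.5], "delta_rot": [0, 0, 0]}, {"hand": 1, "xyz": [2.3, 43.7, 2.5], "delta_rot": [0, 0, 0]}, {"hand": 1, "xyz": [2.3, 43.7, 2.5], "delta_rot": [0, 0, 0]}, {"hand": 1, "xyz": [2.3, 43.7, 2.5], "delta_rot": [0, 0, 0]}]'

```text
clock: 3.4
position: [382.6, 286.9, 229.7]
ee_rot: [-0.025, 1.0, 0.0, 0.0]
contact_force: [0.0, -0.2, 0.3]
gripper_width: 85.7
```

```bash
python3 - <<'E'
from h import *
p=get_image("wrist");cv2.imwrite("pics/w1.png",p["frame"])
st()
for l in("carrier_grip","carrier_crest","carrier"):
    r=nets.pinpoint(p,l);print(l,[(np.array(a["xyz"]),round(a["confidence"],2)) for a in r[:2]])
r=nets.outline_of(p,"carrier_grip");print(len(r))
H,S,V=cv2.split(cv2.cvtColor(p["frame"],cv2.COLOR_BGR2HSV))
m=((H>100)&(H<125)&(S>130)&(V>60)).astype(np.uint8)
n,L,stt,c=cv2.connectedComponentsWithStats(m)
i=1+np.argmax(stt[1:,4]);y,x=np.nonzero(L==i);print(stt[i])
W=onplane(p,np.c_[x,y],139)[:,:2];(c,sz,ang)=cv2.minAreaRect(W.astype(np.float32));print(c,sz,ang,W.mean(0))
E
```

```text
t 3.45 pos [382.4 284.7 229.6] yaw -3.093 tilt [-0. -0.] F [-0.8  0.3 -0.6] M [-0.  0. -0.] w 85.5 j [ 1.   0.1 -0.4  0.  -1.  -0.9]
carrier_grip [(array([381.9, 281.3, 129. ]), 0.62), (array([379.8, 284.7,  94.7]), 0.25)]
carrier_crest [(array([379.7, 285.1,  93.6]), 0.78)]
carrier [(array([382.8, 284. ,   1.4]), 0.71)]
1
[279 207  17  51 603]
(379.77349853515625, 287.6564025878906) (9.747703552246094, 32.36442565917969) 2.6856307983398438 [380.2 286.6]
```

View pics/w1.png

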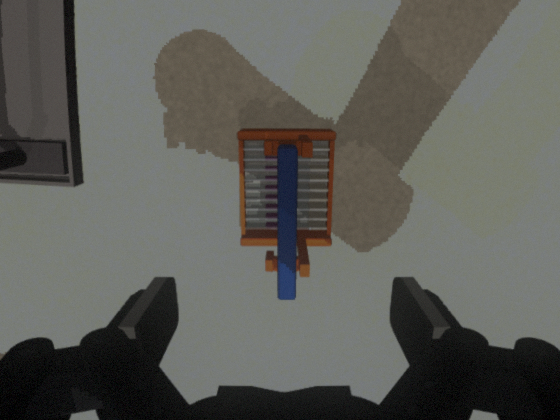

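The wrist view shows the bar from about (287,147) to (287,299), lined up with the fingers. I'll measure the whole bar.

```bash
python3 - <<'E'
from h import *
p=get_image("wrist")
H,S,V=cv2.split(cv2.cvtColor(p["frame"],cv2.COLOR_BGR2HSV))
m=((H>100)&(H<130)&(S>110)&(V>25)).astype(np.uint8)
n,L,stt,c=cv2.connectedComponentsWithStats(m)
i=1+np.argmax(stt[1:,4]);y,x=np.nonzero(L==i);print(stt[i])
W=onplane(p,np.c_[x,y],139)[:,:2];(c,sz,ang)=cv2.minAreaRect(W.astype(np.float32));print(c,sz,ang,W.mean(0))
row([381.5,286,131],np.pi+.047)
E
```

```text
[ 277  154   20  152 2590]
(380.19976806640625, 283.8599853515625) (11.392630577087402, 98.29373931884766) 2.468369960784912 [380.3 281. ]
xyz [0.12, 0.44, 9.92] rot [0.0, 0.0, -0.003]
```

```bash
python3 - <<'E'
from h import *
st();row([381,285,130],np.pi+.045)
E
```

```text
t 3.7 pos [382.9 281.7 230.2] yaw -3.098 tilt [0. 0.] F [-1.2 -0.9 -0.1] M [ 0. -0. -0.] w 85.5 j [ 1.   0.1 -0.4  0.  -1.  -0.9]
xyz [0.18, 0.34, 10.02] rot [0.0, 0.0, -0.001]
```

Request:
apply_moves --steps '[{"hand": 1, "xyz": [0.2, 0.3, 3], "delta_rot": [0, 0, 0]}, {"hand": 1, "xyz": [0.2, 0.3, 6], "delta_rot": [0, 0, 0]}, {"hand": 1, "xyz": [0.2, 0.3, 8], "delta_rot": [0, 0, 0]}, {"hand": 1, "xyz": [0.2, 0.3, 9.3], "delta_rot": [0, 0, 0]}, {"hand": 1, "xyz": [0.2, 0.3, 10], "delta_rot": [0, 0, 0]}, {"hand": 1, "xyz": [0.2, 0.3, 10], "delta_rot": [0, 0, 0]}, {"hand": 1, "xyz": [0.2, 0.3, 10], "delta_rot": [0, 0, 0]}]'

```text
clock: 4.28
position: [381.1, 285.5, 130.5]
ee_rot: [-0.022, 1.0, 0.0, 0.0]
contact_force: [-0.0, 0.6, 0.2]
gripper_width: 85.5
```

```bash
python3 - <<'E'
from h import *
st();p=get_image("wrist");cv2.imwrite("pics/w2.png",p["frame"])
E
```

```text
t 4.28 pos [381.1 285.5 130.5] yaw -3.097 tilt [0. 0.] F [-0.   0.6  0.2] M [0. 0. 0.] w 85.5 j [ 1.   0.3 -0.5  0.  -0.8 -0.9]
```

View pics/w2.png

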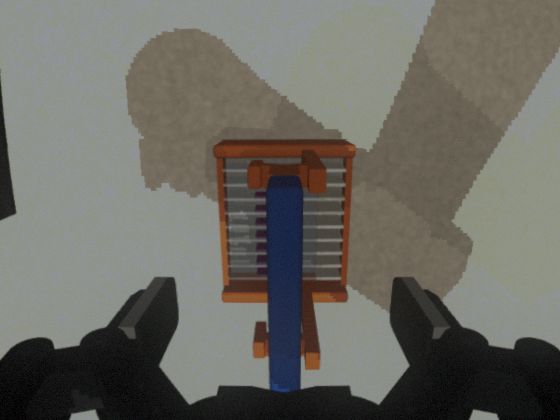

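The bar is centred between the pads (image x about 286, pads centred at 284). I'll close the fingers.

Request:
apply_moves --steps '[{"hand": 0.1, "xyz": [0, 0, 0], "delta_rot": [0, 0, 0]}, {"hand": 0, "xyz": [0, 0, 0], "delta_rot": [0, 0, 0]}, {"hand": 0, "xyz": [0, 0, 0], "delta_rot": [0, 0, 0]}, {"hand": 0, "xyz": [0, 0, 0], "delta_rot": [0, 0, 0]}, {"hand": 0, "xyz": [0, 0, 0], "delta_rot": [0, 0, 0]}, {"hand": 0, "xyz": [0, 0, 0], "delta_rot": [0, 0, 0]}, {"hand": 0, "xyz": [0, 0, 0], "delta_rot": [0, 0, 0]}, {"hand": 0, "xyz": [0, 0, 0], "delta_rot": [0, 0, 0]}]'

```text
clock: 5.0
position: [380.9, 285.9, 130.2]
ee_rot: [-0.023, 1.0, 0.0, 0.0]
contact_force: [1.2, -0.9, 0.9]
gripper_width: 11.2
```

```bash
python3 - <<'E'
from h import *
st()
E
```

```text
t 5.0 pos [380.9 285.9 130.2] yaw -3.096 tilt [0. 0.] F [ 1.2 -0.9  0.9] M [-0.  -0.2  0.1] w 11.2 j [ 1.   0.3 -0.5  0.  -0.8 -0.9]
```

Request:
apply_moves --steps '[{"hand": 0, "xyz": [0, 0, -0.7], "delta_rot": [0, 0, 0]}, {"hand": 0, "xyz": [0, 0, -2], "delta_rot": [0, 0, 0]}, {"hand": 0, "xyz": [0, 0, -3.5], "delta_rot": [0, 0, 0]}, {"hand": 0, "xyz": [0, 0, -5], "delta_rot": [0, 0, 0]}, {"hand": 0, "xyz": [0, 0, -6.5], "delta_rot": [0, 0, 0]}, {"hand": 0, "xyz": [0, 0, -8], "delta_rot": [0, 0, 0]}, {"hand": 0, "xyz": [0, 0, -9.4], "delta_rot": [0, 0, 0]}, {"hand": 0, "xyz": [0, 0, -10.2], "delta_rot": [0, 0, 0]}, {"hand": 0, "xyz": [0, 0, -10.4], "delta_rot": [0, 0, 0]}, {"hand": 0, "xyz": [0, 0, -10.4], "delta_rot": [0, 0, 0]}]'

```text
clock: 5.83
position: [380.3, 285.5, 233.9]
ee_rot: [-0.022, 1.0, 0.0, -0.0]
contact_force: [-0.6, 0.6, -3.1]
gripper_width: 11.4
```

```bash
python3 - <<'E'
from h import *
st();p=get_image("side");cv2.imwrite("pics/s2.png",p["frame"])
for l in("carrier_grip","carrier_crest","carrier"):
    r=nets.pinpoint(p,l);print(l,[(np.array(a["xyz"]),round(a["confidence"],2)) for a in r[:1]])
row([555,-63,234.2],np.pi-.013); st()
E
```

```text
t 5.83 pos [380.3 285.5 233.9] yaw -3.097 tilt [-0.  0.] F [-0.6  0.6 -3.1] M [0. 0. 0.] w 11.4 j [ 1.   0.1 -0.4 -0.  -1.1 -0.9]
carrier_grip [(array([380. , 284.5, 226.3]), 0.68)]
carrier_crest [(array([379.5, 285.8, 196.8]), 0.92)]
carrier [(array([380.5, 285.3, 106.5]), 0.72)]
xyz [-15.91, -35.56, -0.1] rot [-0.002, -0.002, 0.058]
t 6.03 pos [380.2 285.2 232.8] yaw -3.097 tilt [-0. -0.] F [-0.4 -0.7 -2.8] M [ 0. -0.  0.] w 11.3 j [ 1.   0.1 -0.4 -0.  -1.1 -0.9]
```

View pics/s2.png

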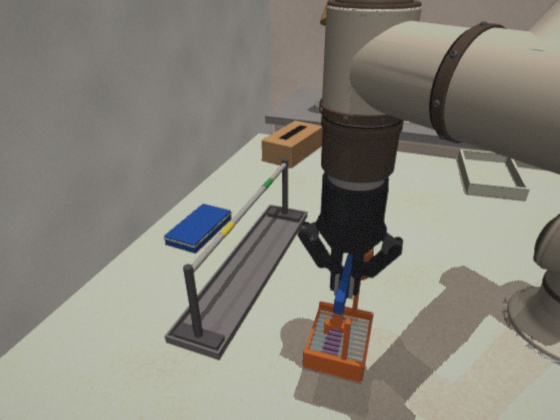

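Request:
apply_moves --steps '[{"hand": 0, "xyz": [-0.3, -0.7, 0], "delta_rot": [0, 0, 0]}, {"hand": 0, "xyz": [-1, -2.2, 0], "delta_rot": [0, 0, 0.005]}, {"hand": 0, "xyz": [-2, -4.4, 0], "delta_rot": [0, 0, 0.01]}, {"hand": 0, "xyz": [-3, -6.7, 0], "delta_rot": [0, 0, 0.015]}, {"hand": 0, "xyz": [-4, -8.9, 0], "delta_rot": [0, 0, 0.02]}, {"hand": 0, "xyz": [-5, -11.2, 0], "delta_rot": [0, 0, 0.025]}, {"hand": 0, "xyz": [-6, -13.4, 0], "delta_rot": [0, 0, 0.03]}, {"hand": 0, "xyz": [-7, -15.7, 0], "delta_rot": [0, 0, 0.035]}, {"hand": 0, "xyz": [-8, -17.9, 0], "delta_rot": [0, 0, 0.04]}, {"hand": 0, "xyz": [-9, -20.1, -0.1], "delta_rot": [0, 0, 0.045]}, {"hand": 0, "xyz": [-10, -22.4, -0.1], "delta_rot": [0, 0, 0.05]}, {"hand": 0, "xyz": [-10.7, -24, -0.1], "delta_rot": [0, 0, 0.058]}]'

```text
clock: 7.03
position: [498.7, 48.5, 234.4]
ee_rot: [0.007, 1.0, -0.0, -0.0]
contact_force: [0.2, -0.8, -3.9]
gripper_width: 11.2
```

```bash
python3 - <<'E'
from h import *
st();row([555,-63,234.2],np.pi-.013)
E
```

```text
t 7.03 pos [498.7  48.5 234.4] yaw 3.127 tilt [-0. -0.] F [ 0.2 -0.8 -3.9] M [-0.2 -0.1 -0. ] w 11.2 j [ 0.4  0.2 -0.3  0.  -1.1 -0.4]
xyz [-5.79, -11.07, 0.03] rot [-0.001, -0.001, -0.002]
```

Request:
apply_moves --steps '[{"hand": 0, "xyz": [-0.8, -1.6, 0], "delta_rot": [0, 0, 0]}, {"hand": 0, "xyz": [-1.8, -3.5, 0], "delta_rot": [0, 0, 0]}, {"hand": 0, "xyz": [-2.8, -5.4, 0], "delta_rot": [0, 0, 0]}, {"hand": 0, "xyz": [-3.8, -7.3, 0], "delta_rot": [0, 0, 0]}, {"hand": 0, "xyz": [-4.7, -9, 0], "delta_rot": [0, 0, 0]}, {"hand": 0, "xyz": [-5.4, -10.3, 0], "delta_rot": [0, 0, 0]}, {"hand": 0, "xyz": [-5.7, -10.9, 0], "delta_rot": [0, 0, 0]}, {"hand": 0, "xyz": [-5.8, -11.1, 0], "delta_rot": [0, 0, 0]}, {"hand": 0, "xyz": [-5.8, -11.1, 0], "delta_rot": [0, 0, 0]}, {"hand": 0, "xyz": [-5.8, -11.1, 0], "delta_rot": [0, 0, 0]}]'

```text
clock: 7.87
position: [554.4, -60.7, 234.7]
ee_rot: [0.006, 1.0, 0.0, -0.0]
contact_force: [0.3, -0.5, -3.8]
gripper_width: 11.2
```

```bash
python3 - <<'E'
from h import *
s=st()
for n in("top","side","wrist"):
    p=get_image(n);cv2.imwrite(f"pics/{n}3.png",p["frame"])
    for l in("carrier_grip","carrier_crest","carrier_mouth","green_band_mid","rail_mid"):
        r=nets.pinpoint(p,l);print(n,l,[(np.array(a["xyz"]),round(a["confidence"],2)) for a in r[:1]])
E
```

```text
t 7.87 pos [554.4 -60.7 234.7] yaw 3.129 tilt [-0.  0.] F [ 0.3 -0.5 -3.8] M [0. 0. 0.] w 11.2 j [ 0.2  0.3 -0.2 -0.  -1.1 -0.2]
top carrier_grip []
top carrier_crest [(array([550.4, -60.6, 196.4]), 0.72)]
top carrier_mouth [(array([552.3, -59.9, 156.5]), 0.78)]
top green_band_mid []
top rail_mid []
side carrier_grip [(array([554.8, -63.8, 227.9]), 0.86)]
side carrier_crest [(array([558. , -61. , 196.5]), 0.86)]
side carrier_mouth [(array([557.7, -57.3, 159.3]), 0.64)]
side green_band_mid [(array([629.1, -66.8, 159.9]), 0.49)]
side rail_mid [(array([630.4,  43. , 160.4]), 0.88)]
wrist carrier_grip [(array([556.3, -64.7, 231.7]), 0.9)]
wrist carrier_crest []
wrist carrier_mouth []
wrist green_band_mid [(array([631.6, -67. , 165.9]), 0.87)]
wrist rail_mid [(array([631.9,  47.1, 160. ]), 0.84)]
```

View pics/side3.png

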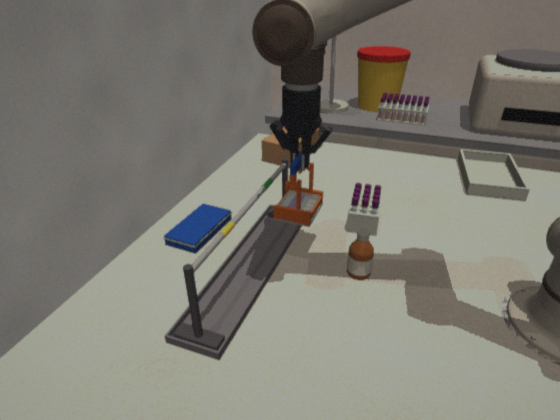

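View pics/wrist3.png

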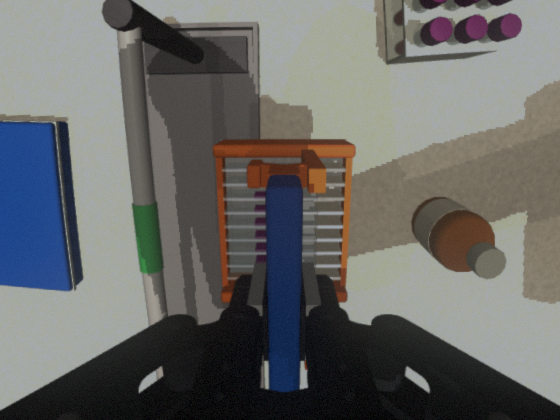

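View pics/top3.png

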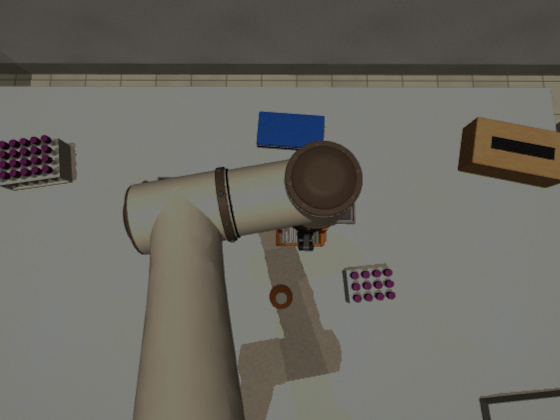

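```bash
python3 - <<'E'
from h import *
p=get_image("wrist")
W=onplane(p,[(134,205),(159,203),(140,273),(162,272)],161);print(W)
# rail edges
f=cv2.cvtColor(p["frame"],cv2.COLOR_BGR2GRAY).astype(float)
L=[];Rr=[]
for y in range(60,300,15):
    g=cv2.GaussianBlur(f,(3,3),0)[y,115:180];d=np.diff(g)
    L.append((115.5+np.argmax(np.abs(d[:28])),y)); print(y,[int(v) for v in g[5:55:2]])
H,S,V=cv2.split(cv2.cvtColor(p["frame"],cv2.COLOR_BGR2HSV))
m=(H>45)&(H<85)&(S>110)&(V>30);m[:,200:]=0
y,x=np.nonzero(m);W=onplane(p,np.c_[x,y],163)[:,:2];print(len(x),W.mean(0),cv2.minAreaRect(W.astype(np.float32)))
s=st()
E
```

```text
[[637.5 -83.3 161. ]
 [623.1 -84.3 161. ]
 [639.5 -41.6 161. ]
 [626.1 -42.2 161. ]]
60 [97, 96, 99, 101, 104, 102, 94, 88, 81, 72, 60, 55, 84, 73, 71, 67, 52, 46, 46, 46, 47, 46, 46, 47, 47]
75 [123, 93, 97, 100, 102, 105, 98, 91, 86, 78, 67, 55, 72, 101, 94, 66, 63, 64, 63, 65, 65, 68, 67, 67, 69]
90 [158, 108, 95, 98, 101, 102, 101, 95, 90, 83, 74, 63, 56, 90, 94, 76, 75, 76, 75, 75, 75, 76, 75, 75, 75]
105 [166, 144, 97, 97, 98, 101, 104, 99, 93, 87, 80, 70, 59, 67, 103, 112, 107, 84, 76, 75, 75, 76, 76, 74, 75]
120 [166, 165, 127, 96, 99, 99, 101, 102, 96, 92, 86, 77, 67, 57, 82, 111, 113, 113, 114, 114, 114, 113, 90, 76, 75]
135 [166, 165, 162, 114, 95, 100, 101, 102, 101, 96, 90, 84, 75, 64, 63, 98, 112, 114, 113, 113, 113, 114, 114, 112, 85]
150 [165, 165, 166, 156, 106, 97, 101, 101, 103, 101, 95, 89, 81, 73, 62, 75, 107, 113, 113, 113, 113, 113, 113, 114, 113]
165 [165, 165, 166, 166, 147, 99, 100, 102, 102, 102, 98, 93, 87, 81, 69, 60, 86, 110, 112, 111, 112, 112, 113, 112, 113]
180 [166, 166, 166, 165, 164, 135, 97, 100, 101, 102, 102, 98, 92, 87, 78, 67, 64, 100, 112, 11
[... 421 characters left out ...]
164, 160, 118, 83, 76, 75, 75, 75, 73, 71, 67, 63, 58, 52, 68, 106, 110, 111, 112]
255 [166, 166, 165, 165, 165, 164, 165, 165, 161, 117, 91, 78, 77, 77, 76, 73, 70, 65, 61, 57, 52, 79, 108, 111, 111]
270 [165, 165, 165, 164, 165, 165, 164, 164, 165, 160, 120, 99, 104, 90, 77, 76, 72, 70, 67, 63, 58, 71, 106, 110, 111]
285 [166, 165, 166, 165, 166, 165, 165, 165, 165, 165, 165, 157, 132, 141, 149, 151, 141, 102, 92, 84, 75, 65, 81, 109, 110]
1118 [632.5 -63.7] ((631.7313842773438, -63.45514678955078), (40.7690544128418, 11.901281356811523), 88.45208740234375)
t 8.82 pos [554.9 -61.1 234.9] yaw 3.129 tilt [-0.  0.] F [-0.7 -0.  -3.4] M [ 0.  -0.1 -0. ] w 10.8 j [ 0.2  0.3 -0.2 -0.  -1.1 -0.2]
```

```bash
python3 - <<'E'
from h import *
p=get_image("wrist")
g=cv2.GaussianBlur(p["frame"].astype(float),(3,3),0).sum(2)
l=[];r=[]
for y in range(95,265,5):
    d=np.diff(g[y,:185]); xc=135+ (y-95)*0.125
    a=int(xc-18); 
    k=a+np.argmin(d[a:a+24]); l.append((k+.5,y))
    b=int(xc+4); k=b+np.argmax(d[b:b+22]); r.append((k+.5,y))
for nm,q in(("l",l),("r",r)):
    W=onplane(p,q,160); c=np.polyfit(W[:,1],W[:,0],1); e=W[:,0]-np.polyval(c,W[:,1]); k=abs(e)<2
    c=np.polyfit(W[k,1],W[k,0],1); print(nm,np.round(c,4),k.sum(),np.polyval(c,-63),e.std())
E
python3 - <<'E'
import sys;sys.path.insert(0,'.')
from h import *
import cv2
p=get_image("top")
im=cv2.imread("pics/top0.png")
print(onplane(p,[(147,185),(357,188)],174))
g=cv2.GaussianBlur(im.astype(float),(3,3),0).sum(2)
P=[]
for x in list(range(162,345,3)):
    col=g[178:196,x]; d=np.diff(col)
    P.append((x,(178.5+np.argmax(d))))
W=onplane(p,P,160);c=np.polyfit(W[:,1],W[:,0],1);e=W[:,0]-np.polyval(c,W[:,1]);k=abs(e)<3;c=np.polyfit(W[k,1],W[k,0],1);print(c*[1000,1],k.sum())
E
```

```text
l [  0.  641.1] 34 639.4892245919576 0.25188680916031403
r [  0.  625.3] 34 625.1256728543299 0.2381140316868493
[[ 634.2  262.8  174. ]
 [ 629.1 -178.7  174. ]]
[ 10.9 645.6] 41
```

Two measurements agree: the rail axis is at x ≈ 632 at the green band (y ≈ -63.5), with yaw about -0.013. The mouth is level with the rail, so I'll move in.

Request:
apply_moves --steps '[{"hand": 0, "xyz": [-0.7, 0, 0], "delta_rot": [0, 0, 0]}, {"hand": 0, "xyz": [-1.6, 0, 0], "delta_rot": [0, 0, 0]}, {"hand": 0, "xyz": [-2.6, -0.1, 0], "delta_rot": [0, 0, 0]}, {"hand": 0, "xyz": [-3.6, -0.1, 0], "delta_rot": [0, 0, 0]}, {"hand": 0, "xyz": [-4.6, -0.1, 0], "delta_rot": [0, 0, 0]}, {"hand": 0, "xyz": [-5.6, -0.1, 0], "delta_rot": [0, 0, 0]}, {"hand": 0, "xyz": [-6.5, -0.1, 0], "delta_rot": [0, 0, 0]}, {"hand": 0, "xyz": [-7.2, -0.1, 0], "delta_rot": [0, 0, 0]}, {"hand": 0, "xyz": [-7.6, -0.1, 0], "delta_rot": [0, 0, 0]}, {"hand": 0, "xyz": [-7.7, -0.1, 0], "delta_rot": [0, 0, 0]}, {"hand": 0, "xyz": [-7.7, -0.1, 0], "delta_rot": [0, 0, 0]}, {"hand": 0, "xyz": [-7.7, -0.1, 0], "delta_rot": [0, 0, 0]}]'

```text
clock: 9.92
position: [631.5, -63.1, 234.9]
ee_rot: [0.007, 1.0, 0.0, -0.0]
contact_force: [-0.1, -0.1, -3.2]
gripper_width: 11.4
```

```bash
python3 - <<'E'
from h import *
s=st()
for n in("side","wrist"):
    p=get_image(n);cv2.imwrite(f"pics/{n}4.png",p["frame"] if n=="wrist" else cv2.resize(p["frame"][130:230,230:350],None,fx=5,fy=5,interpolation=2))
    for l in("carrier_grip","carrier_crest"):
        r=nets.pinpoint(p,l);print(n,l,[(np.array(a["xyz"]),round(a["confidence"],2)) for a in r[:1]])
E
```

```text
t 9.92 pos [631.5 -63.1 234.9] yaw 3.129 tilt [-0.  0.] F [-0.1 -0.1 -3.2] M [ 0.1  0.  -0. ] w 11.4 j [ 0.1  0.4  0.  -0.  -1.2 -0.2]
side carrier_grip [(array([631.7, -65.5, 227.7]), 0.72)]
side carrier_crest [(array([636.4, -61.5, 195.7]), 0.84)]
wrist carrier_grip [(array([629.9, -65.4, 228.4]), 0.58)]
wrist carrier_crest []
```

View pics/side4.png

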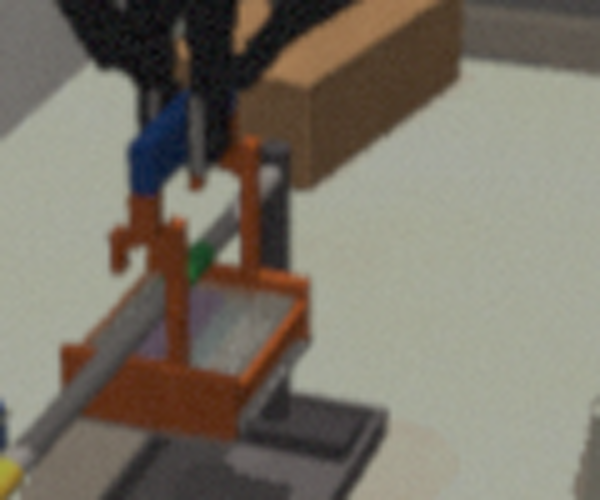

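View pics/wrist4.png

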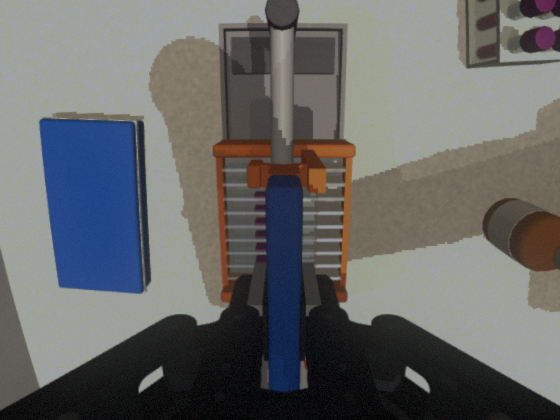

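The rail lies inside the mouth, under the bar (image x about 285 in both). I'll lower the carrier.

Request:
apply_moves --steps '[{"hand": 0, "xyz": [0, 0, 0.4], "delta_rot": [0, 0, 0]}, {"hand": 0, "xyz": [0, 0, 0.9], "delta_rot": [0, 0, 0]}, {"hand": 0, "xyz": [0, 0, 1.4], "delta_rot": [0, 0, 0]}, {"hand": 0, "xyz": [0, 0, 1.9], "delta_rot": [0, 0, 0]}, {"hand": 0, "xyz": [0, 0, 2.3], "delta_rot": [0, 0, 0]}, {"hand": 0, "xyz": [0, 0, 2.5], "delta_rot": [0, 0, 0]}, {"hand": 0, "xyz": [0, 0, 2.7], "delta_rot": [0, 0, 0]}, {"hand": 0, "xyz": [0, 0, 2.8], "delta_rot": [0, 0, 0]}, {"hand": 0, "xyz": [0, 0, 2.8], "delta_rot": [0, 0, 0]}, {"hand": 0, "xyz": [0, 0, 2.8], "delta_rot": [0, 0, 0]}]'

```text
clock: 11.05
position: [632.0, -63.1, 207.1]
ee_rot: [0.006, 1.0, -0.0, 0.0]
contact_force: [0.3, -0.1, -3.0]
gripper_width: 10.8
```

```bash
python3 - <<'E'
from h import *
s=st()
p=get_image("side");cv2.imwrite(f"pics/side5.png",cv2.resize(p["frame"][130:230,230:350],None,fx=5,fy=5,interpolation=2))
r=nets.pinpoint(p,"carrier_crest");print([(np.array(a["xyz"]),round(a["confidence"],2)) for a in r[:1]])
st()
E
```

```text
t 11.05 pos [632.  -63.1 207.1] yaw 3.129 tilt [ 0. -0.] F [ 0.3 -0.1 -3. ] M [-0. -0.  0.] w 10.8 j [ 0.1  0.4 -0.   0.  -1.1 -0.2]
[(array([635.2, -62.5, 169.5]), 0.87)]
t 11.15 pos [632.  -63.  207.3] yaw 3.129 tilt [0. 0.] F [ 0.4  0.3 -3.8] M [-0. -0.  0.] w 11.1 j [ 0.1  0.4 -0.   0.  -1.1 -0.2]
```

View pics/side5.png

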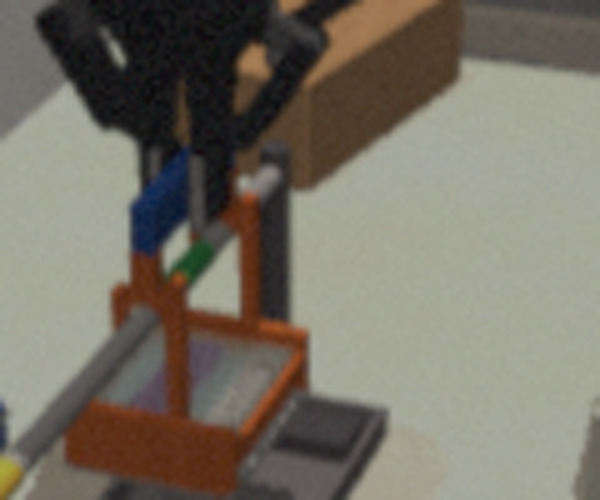

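No contact yet, so I'll lower a little more.

Request:
apply_moves --steps '[{"hand": 0, "xyz": [0, 0, 0.1], "delta_rot": [0, 0, 0]}, {"hand": 0, "xyz": [0, 0, 0.2], "delta_rot": [0, 0, 0]}, {"hand": 0, "xyz": [0, 0, 0.2], "delta_rot": [0, 0, 0]}, {"hand": 0, "xyz": [0, 0, 0.2], "delta_rot": [0, 0, 0]}]'

```text
clock: 11.48
position: [632.1, -63.1, 205.2]
ee_rot: [0.006, 1.0, -0.0, 0.0]
contact_force: [0.4, 0.5, -3.0]
gripper_width: 10.9
```

Request:
apply_moves --steps '[{"hand": 0, "xyz": [0, 0, 0.1], "delta_rot": [0, 0, 0]}, {"hand": 0, "xyz": [0, 0, 0.1], "delta_rot": [0, 0, 0]}, {"hand": 0, "xyz": [0, 0, 0.2], "delta_rot": [0, 0, 0]}, {"hand": 0, "xyz": [0, 0, 0.2], "delta_rot": [0, 0, 0]}]'

```text
clock: 11.82
position: [632.5, -63.1, 204.9]
ee_rot: [0.006, 1.0, -0.0, 0.001]
contact_force: [-1.4, 0.8, 4.5]
gripper_width: 11.2
```

The carrier is seated: Fz went from -3 to +4.5 N, and the crest height is about 166.7. I'll hold briefly, then slide along.

Request:
apply_moves --steps '[{"hand": 0, "xyz": [0, 0, -0.05], "delta_rot": [0, 0, 0]}, {"hand": 0, "xyz": [0, 0, -0.05], "delta_rot": [0, 0, 0]}, {"hand": 0, "xyz": [0, 0, -0.05], "delta_rot": [0, 0, 0]}, {"hand": 0, "xyz": [0, 0.3, -0.05], "delta_rot": [0, 0, 0]}, {"hand": 0, "xyz": [0, 1, -0.05], "delta_rot": [0, 0, 0]}, {"hand": 0, "xyz": [0, 2, -0.05], "delta_rot": [0, 0, 0]}, {"hand": 0, "xyz": [0, 3, -0.05], "delta_rot": [0, 0, 0]}, {"hand": 0, "xyz": [0, 4, -0.05], "delta_rot": [0, 0, 0]}, {"hand": 0, "xyz": [0, 5, -0.05], "delta_rot": [0, 0, 0]}, {"hand": 0, "xyz": [0, 5.7, -0.05], "delta_rot": [0, 0, 0]}, {"hand": 0, "xyz": [0, 6, -0.05], "delta_rot": [0, 0, 0]}, {"hand": 0, "xyz": [0, 6, -0.05], "delta_rot": [0, 0, 0]}]'

```text
clock: 12.82
position: [633.4, -3.3, 204.8]
ee_rot: [0.006, 1.0, -0.001, 0.001]
contact_force: [0.0, -2.2, 6.2]
gripper_width: 11.2
```

```bash
python3 - <<'E'
from h import *
s=st()
p=get_image("side");cv2.imwrite(f"pics/side6.png",cv2.resize(p["frame"][130:270,190:340],None,fx=4,fy=4,interpolation=2))
r=nets.pinpoint(p,"carrier_crest");print([(np.array(a["xyz"]),round(a["confidence"],2)) for a in r[:1]])
st()
E
```

```text
t 12.82 pos [633.4  -3.3 204.8] yaw 3.129 tilt [ 0. -0.] F [ 0.  -2.2  6.2] M [-0.5  0.  -0.1] w 11.2 j [ 0.2  0.4 -0.   0.  -1.1 -0.3]
[(array([635.5,  -2.9, 165.6]), 0.78)]
t 12.92 pos [633.4  -3.3 204.8] yaw 3.129 tilt [ 0. -0.] F [-0.1 -1.4  6.3] M [-0.3 -0.  -0.1] w 11.2 j [ 0.2  0.4 -0.   0.  -1.1 -0.3]
```

View pics/side6.png

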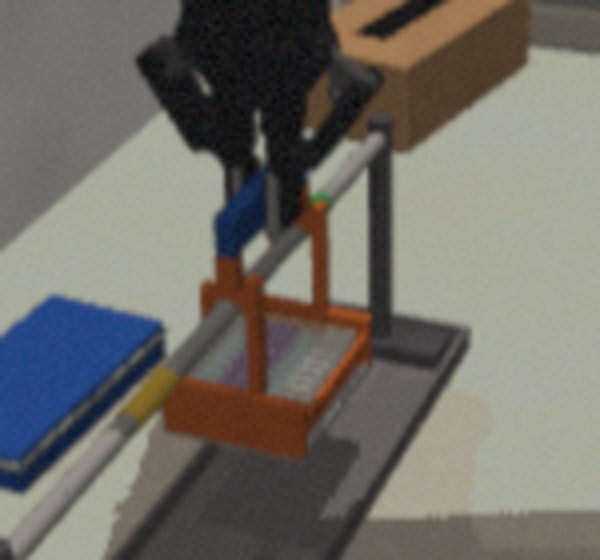

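It is sliding level and seated. I'll continue to y ≈ 134.

Request:
apply_moves --steps '[{"hand": 0, "xyz": [0, 0.5, 0], "delta_rot": [0, 0, 0]}, {"hand": 0, "xyz": [0, 1.5, 0], "delta_rot": [0, 0, 0]}, {"hand": 0, "xyz": [0, 2.7, 0], "delta_rot": [0, 0, 0]}, {"hand": 0, "xyz": [0, 4, 0], "delta_rot": [0, 0, 0]}, {"hand": 0, "xyz": [0, 5.3, 0], "delta_rot": [0, 0, 0]}, {"hand": 0, "xyz": [0, 6.6, 0], "delta_rot": [0, 0, 0]}, {"hand": 0, "xyz": [0, 7.9, 0], "delta_rot": [0, 0, 0]}, {"hand": 0, "xyz": [0, 9.2, 0], "delta_rot": [0, 0, 0]}, {"hand": 0, "xyz": [0, 10.5, 0], "delta_rot": [0, 0, 0]}, {"hand": 0, "xyz": [0, 11.8, 0], "delta_rot": [0, 0, 0]}, {"hand": 0, "xyz": [0, 12.9, 0], "delta_rot": [0, 0, 0]}, {"hand": 0, "xyz": [0, 13.6, 0], "delta_rot": [0, 0, 0]}]'

```text
clock: 13.92
position: [635.3, 132.4, 204.8]
ee_rot: [0.006, 1.0, -0.001, 0.001]
contact_force: [1.4, -5.8, 5.4]
gripper_width: 11.3
```

Request:
apply_moves --steps '[{"hand": 0, "xyz": [0, 0, 0], "delta_rot": [0, 0, 0]}, {"hand": 0, "xyz": [0, 0, 0], "delta_rot": [0, 0, 0]}]'

```text
clock: 14.08
position: [635.4, 133.7, 204.8]
ee_rot: [0.006, 1.0, 0.0, 0.002]
contact_force: [0.7, 1.7, 6.2]
gripper_width: 10.9
```

```bash
python3 - <<'E'
from h import *
s=st()
for n in("side","wrist"):
    p=get_image(n);cv2.imwrite(f"pics/{n}7.png",p["frame"] if n=="wrist" else cv2.resize(p["frame"][160:300,150:300],None,fx=4,fy=4,interpolation=2))
    for l in ("carrier_crest","yellow_band_mid"):
        r=nets.pinpoint(p,l);print(n,l,[(np.array(a["xyz"]),round(a["confidence"],2)) for a in r[:1]])
st()
E
```

```text
t 14.08 pos [635.4 133.7 204.8] yaw 3.129 tilt [0. 0.] F [0.7 1.7 6.2] M [ 0.2  0.  -0. ] w 10.9 j [ 0.5  0.5 -0.   0.  -1.1 -0.5]
side carrier_crest [(array([637.9, 134.5, 167.5]), 0.61)]
side yellow_band_mid [(array([631.9, 134.3, 161.6]), 0.62)]
wrist carrier_crest [(array([636.7, 133.9,  76.7]), 0.62)]
wrist yellow_band_mid []
t 14.38 pos [635.4 133.7 204.8] yaw 3.129 tilt [0. 0.] F [-0.3  1.   5.7] M [ 0.2  0.  -0. ] w 11.4 j [ 0.5  0.5 -0.   0.  -1.1 -0.5]
```

View pics/side7.png

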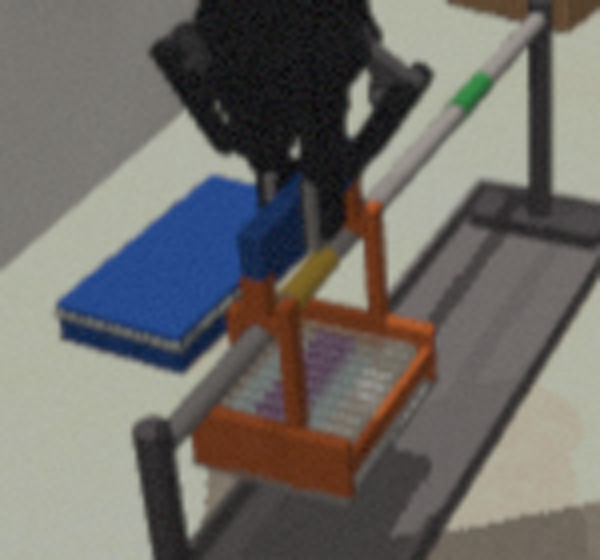

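View pics/wrist7.png

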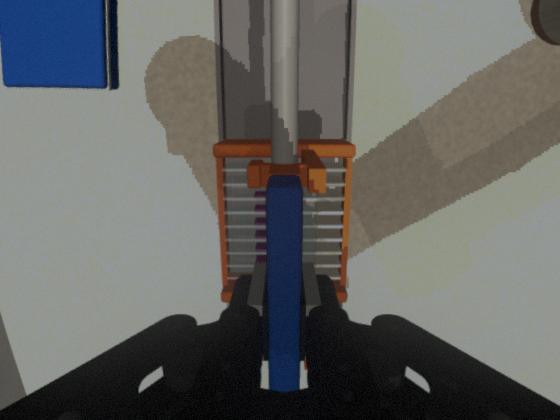

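The yellow band sits midway between the hooks and the estimates agree (134 against 134). I'll take off the pressure, open, and retreat upward.

Request:
apply_moves --steps '[{"hand": 0, "xyz": [0, 0, -0.06], "delta_rot": [0, 0, 0]}, {"hand": 0, "xyz": [0, 0, -0.06], "delta_rot": [0, 0, 0]}, {"hand": 0.2, "xyz": [0, 0, -0.06], "delta_rot": [0, 0, 0]}, {"hand": 0.3, "xyz": [0, 0, -0.06], "delta_rot": [0, 0, 0]}, {"hand": 0.5, "xyz": [0, 0, -0.06], "delta_rot": [0, 0, 0]}, {"hand": 0.6, "xyz": [0, 0, -0.06], "delta_rot": [0, 0, 0]}, {"hand": 0.7, "xyz": [0, 0, -0.06], "delta_rot": [0, 0, 0]}, {"hand": 0.7, "xyz": [0, 0, -0.06], "delta_rot": [0, 0, 0]}]'

```text
clock: 15.05
position: [634.2, 132.8, 203.6]
ee_rot: [0.007, 1.0, -0.0, -0.0]
contact_force: [-0.5, -0.3, 0.2]
gripper_width: 59.8
```

```bash
python3 - <<'E'
from h import *
s=st()
p=get_image("wrist");cv2.imwrite("pics/wrist8.png",p["frame"])
E
```

```text
t 15.05 pos [634.2 132.8 203.6] yaw 3.128 tilt [-0. -0.] F [-0.5 -0.3  0.2] M [-0.  0.  0.] w 59.8 j [ 0.5  0.5 -0.  -0.  -1.1 -0.5]
```

View pics/wrist8.png

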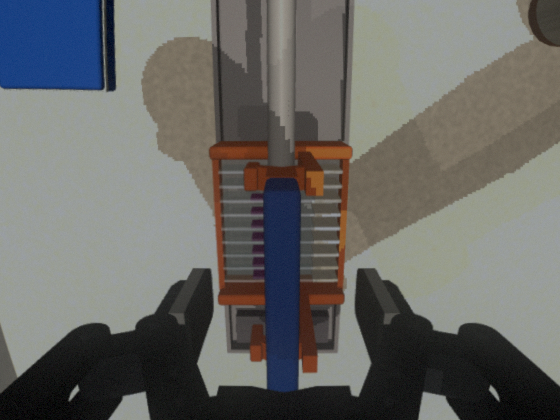

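The fingers are clear of the bar and the carrier still hangs. I'll go straight up, then back out of the top view.

Request:
apply_moves --steps '[{"hand": 0.7, "xyz": [0, 0, -1.5], "delta_rot": [0, 0, 0]}, {"hand": 0.7, "xyz": [0, 0, -4], "delta_rot": [0, 0, 0]}, {"hand": 0.7, "xyz": [0, 0, -7], "delta_rot": [0, 0, 0]}, {"hand": 0.7, "xyz": [0, 0, -10], "delta_rot": [0, 0, 0]}, {"hand": 0.7, "xyz": [3, 0, -10], "delta_rot": [0, 0, 0]}, {"hand": 0.7, "xyz": [7, 0, -10], "delta_rot": [0, 0, 0]}, {"hand": 0.7, "xyz": [11, 0, -10], "delta_rot": [0, 0, 0]}, {"hand": 0.7, "xyz": [15, 0, -10], "delta_rot": [0, 0, 0]}, {"hand": 0.7, "xyz": [18, 0, -10], "delta_rot": [0, 0, 0]}, {"hand": 0.7, "xyz": [20, 0, -10], "delta_rot": [0, 0, 0]}, {"hand": 0.7, "xyz": [20, 0, -10], "delta_rot": [0, 0, 0]}, {"hand": 0.7, "xyz": [20, 0, -10], "delta_rot": [0, 0, 0]}]'

```text
clock: 16.1
position: [433.8, 135.6, 304.9]
ee_rot: [0.006, 1.0, 0.001, 0.001]
contact_force: [0.7, -0.0, 0.5]
gripper_width: 59.3
```

```bash
python3 - <<'E'
from h import *
s=st()
for n in("top","side","wrist"):
    p=get_image(n);cv2.imwrite(f"pics/{n}9.png",p["frame"])
    for l in("carrier_grip","carrier_crest","yellow_band_mid"):
        r=nets.pinpoint(p,l);print(n,l,[(np.array(a["xyz"]),round(a["confidence"],2)) for a in r[:1]])
E
```

```text
t 16.1 pos [433.8 135.6 304.9] yaw 3.13 tilt [0. 0.] F [ 0.7 -0.   0.5] M [ 0.1 -0.   0. ] w 59.3 j [ 0.7  0.1 -0.3  0.  -1.2 -0.7]
top carrier_grip [(array([635. ,  41.3, 151.6]), 0.63)]
top carrier_crest [(array([631.2, 135.6, 164.8]), 0.83)]
top yellow_band_mid [(array([635.7,  48. ,   2. ]), 0.72)]
side carrier_grip [(array([637.4,  43.5, 160. ]), 0.58)]
side carrier_crest [(array([636. , 135.5, 166.8]), 0.74)]
side yellow_band_mid [(array([630.6, 131.8, 161.6]), 0.46)]
wrist carrier_grip [(array([634.7,  45.6, 159.6]), 0.67)]
wrist carrier_crest []
wrist yellow_band_mid [(array([634.3, 128.8, 161.5]), 0.92)]
```

View pics/top9.png

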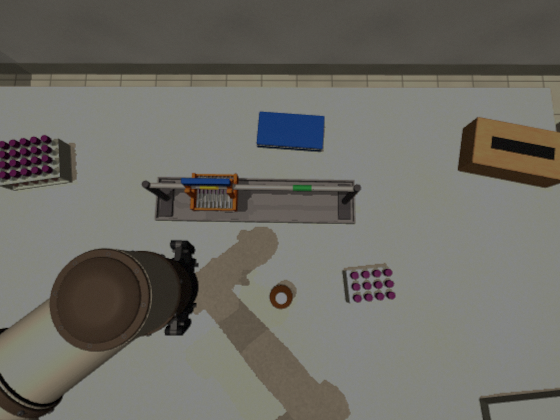

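View pics/side9.png

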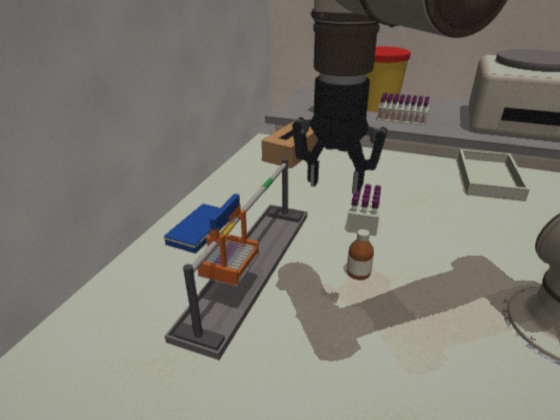

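View pics/wrist9.png

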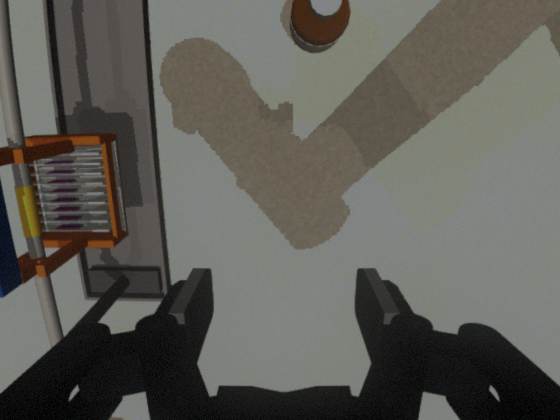

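```bash
python3 - <<'E'
from h import *
for n,roi in(("wrist",(10,175,50,245)),("top",(185,175,240,200)),("side",(200,200,260,260))):
    p=get_image(n);H,S,V=cv2.split(cv2.cvtColor(p["frame"],cv2.COLOR_BGR2HSV))
    m=(H>=20)&(H<=34)&(S>120)&(V>40);k=np.zeros_like(m);x0,y0,x1,y1=roi;k[y0:y1,x0:x1]=1
    y,x=np.nonzero(m&k);W=onplane(p,np.c_[x,y],163)[:,:2];print(n,"yellow",W.mean(0),np.ptp(W[:,1]))
    # blue bar
    m=((H>100)&(H<130)&(S>110)&(V>25)).astype(np.uint8);
    if n=="top":
        m[:174]=0;m[195:]=0;m[:,:170]=0;m[:,245:]=0;y,x=np.nonzero(m);W=onplane(p,np.c_[x,y],214)[:,:2];print("bar",W.mean(0),W.min(0),W.max(0))
    if n=="wrist":
        print("hooks at rail",onplane(p,[(40,264),(22,152)],166)[:,:2].mean(0))
E
```

```text
wrist yellow [633.2 134. ] 42.034777270159196
hooks at rail [628.6 133.1]
top yellow [632.1 133.9] 38.5156052616512
bar [633.1 133.2] [625.4  85.1] [639.8 181.6]
side yellow [632.8 132.8] 44.10236420032163
```

Yellow band at y ≈ 134 and carrier middle at y ≈ 133, so it is within about 1 mm and hanging level. I'll hand the job in.

```bash
python3 - <<'E'
from h import *
print(workorder.job_done()); st()
E
```

```text
the job is handed in; nothing more can be done
None
the job is handed in; nothing more can be done
```

The carrier hangs by itself on the rail at the yellow band, and I handed the job in at about 16 s. No verdict was reported.

I gripped the carrier by its blue bar and hooked it on at the green band. It seated with the crest within a few mm of the band, and the vertical force went from -3 to +4.5 N. I then slid it along the rail to y ≈ 134 mm, let go and backed the arm off.

**Position:** the last pictures put the yellow band at y ≈ 134 mm and the middle of the carrier at y ≈ 133 mm, against a 12 mm limit. It hung level. The network's crest height read 165–167 mm, and 167 mm is expected when hung.

**Robot and other objects:** the arm read no contact after the retreat. The tube rack, bottle and slide box look unmoved by eye; I did not measure them again.

**Disagreements:**
- After release, the networks' `carrier_grip` readings (all three cameras) and the top camera's yellow-band reading landed on the rail or stand. I set these aside as false reports.
- The wrist camera's network put the yellow band about 5 mm lower in y than the colour measurement from the same camera. The top and side colour measurements (133.9 and 132.8 mm) agree with the 134 mm figure.

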